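# Open a clamped vacuum jar with an extension bar

## Task

Open the vacuum jar. Pull the extension bar out from under the low shelf and lay it down clear of the shelf; then take it by the rear half of its handle, fit the fork over the short lever of the over-centre clamp and throw the lever past its dead point until it stays fully open (never push the lever or clamp by hand), and lay the bar back flat on the bench. Then open the vent tap fully to let the vacuum out before the lid is raised, lift the lid off, and set it down right way up in the middle of the square grey mat without dropping it, leaving the tap open and everything else on the bench where it is.

Things in the scene. Friction and masses are not known exactly. Their poses are not given: they have to be found in the camera images.
- bar: Plain steel extension bar, 220 mm long, 0.22 kg, lying flat, handle under the shelf at first and about 90 mm of its forked end sticking out. Origin: middle of its length, on the underside; x to the forked end, z up. Handle: x -110 to +62 mm, 20 mm wide, 28 mm high; for the throw hold it in the half with x below 0.
- bar_fork (a point): Middle of the bar's forked end (bar x +85 mm, 16 mm above its underside). It spans bar x +60 to +110 mm, 36 mm wide, 32 mm high: an inverted channel open below and at its end, two cheeks 7 mm thick, 22 mm apart inside, under a web whose underside is 26 mm above the bar's underside.
- shelf: White bench shelf (bridge), fixed, 160 mm deep (x), 200 mm wide (y), board 58 to 68 mm above the bench on two 10 mm side walls along its y edges; box and bottle up to 145 mm high on its back part (x above -8 mm). Origin: bench level below the board's centre; x points away from its open front, whose edge is at x -80 mm.
- jar_base: Grey base plate (175 x 300 x 12 mm, spans x -90 to +85 mm, y -75 to +225 mm), fixed, that carries the clear round jar (136 mm diameter, rim 95 mm above the bench, axis at x 0, y +130 mm) and the clamp post. Origin: bench level, on the clamp's vertical pivot axis; z up.
- lever (a point): Short steel lever stub, level, turns about the vertical pivot; 14 mm wide, 14 mm high, end 90 mm from the pivot axis; hub 19 mm radius, 128 mm high. Origin: on the pivot axis, level with the stub's top face (76 mm above the bench); x outwards along the stub. The fork drops over it from above with 4 mm play each side, web resting on it, the fork's open end about 50 mm from the axis.
- clamp (a joint): Angle of the clamp (lever and hold-down arm turn as one), rad: 0 clamped, grows counterclockwise seen from above, 1.6 fully open (stop). A spring strut keeps it at either end: up to the dead point at 0.8 rad it resists with at most 1.5 N m, beyond that it snaps open by itself.
- hold_down (a point): End of the steel hold-down arm (22 mm wide, 85 mm long from the pivot axis, 110 to 126 mm above the bench; 65 degrees clockwise of the lever seen from above). It lies over the lid's rim when clamped, clear of the lid when open.
- lid: Round aluminium lid, 148 mm diameter, 0.45 kg. Origin: centre of its underside (the 112 mm rubber plug, 8 mm deep, that sits inside the jar's mouth); the disc is 8 to 22 mm above the origin, seated the origin is 87 mm above the bench. A short outlet spigot lies on the disc along the lid's x axis, up to 34 mm above the origin.
- tap (a joint): Angle of the vent tap in the lid's middle, rad: 0 shut (wing across the spigot), grows clockwise seen from above, 1.57 open (stop; wing in line with the spigot). Light friction, 0.04 N m; stays where left.
- tap_grip (a point): Middle of the tap's black wing, on the lid's axis, 63 mm above the lid's origin, where tap and lid are gripped. The wing is 56 mm long (this point's x), 15 mm thick (its y), from 41 to 77 mm above the lid's origin; strong enough to lift the lid by.
- jar_mouth (a point): Centre of the jar's rim, 95 mm above the bench.
- mat: Square grey mat, 190 x 190 x 4 mm, fixed on the bench. Origin: bench level under its centre.
- tube_rack: Bystander: yellow-green tube rack, 70 x 150 x 35 mm. Origin: centre of underside.
- timer: Bystander: white bench timer, 60 x 80 x 22 mm. Origin: centre of underside.
- spanner: Bystander: spanner, 160 mm long, lying flat.
There are look-alikes about, which are no part of the job. Of the things that look like the lid, the larger one is meant.

How it is judged:
By the outcome, as a careful person would: the job done as asked, in the order asked, and still so for the second after the job is handed in, with the robot touching nothing.
It also fails if it takes over 72 s, if anything falls off the work surface, if the arm or the gripper's body presses on something with over 40 N, if the wrist force passes 120 N, or if a joint passes its speed limit or range.

## Robot

A 6-joint arm with a two-finger parallel gripper is mounted at the origin on the work surface. World frame = base frame: x ahead of the robot, y to its left, z up, the work surface at z = 0. Lengths are in mm, angles in rad, forces in N, time in s.
With the tool pointing down it reaches from about 350 to 875 mm from the base axis. Payload 4.2 kg.
Tool frame: the origin (TCP) lies on the mounting face of the last link; the fingertips stand 173 mm ahead of it and the grasp point (between the pads) lies 155 mm ahead of it (tcp_to_grasp is the distance from the TCP to the grasp point, in mm); z points along the fingers, y is the direction in which the jaws open and shut (so a half turn about z gives the same grasp; the last joint's range is limited). The gripper opens to 85 mm and grips with 20 to 120 N. Pads are 22 mm wide; open, the fingers measure 114 mm over their backs; the gripper's body (76 mm by 85 mm) begins 54 mm behind the grasp point. The pads swing forward as they close: fully open they stand 13 mm farther back than shut.
Start: joints at [-0.843, 0.385, 0.008, 0, -1.194, -0.259], TCP at [282.397, -557.541, 404.712] pointing down, gripper open.
Joint ranges: [-3.14, 3.14], [-1.21, 2.06], [-1.07, 1.41], [-3.16, 2.05], [-2.99, -0.16], [-3.1, 3.1]. Speed limits (rad/s): [2.79, 2.79, 3.14, 3.14, 3.14, 3.14].

## Interface

Orientations are given as a unit quaternion [x, y, z, w].
In Python, from bench import * gives the robot as it stands. The module is installed in compiled form; this text tells all that it offers.
- The arm moves only by the tool apply_moves, never from a script. Its arguments are lists of equal length, an entry for each row: "fingers": the closure, from 0 (fully open) to 1 (shut); "dp": the shift along the world's x, y, z in cm, a list of three; "yaw": the turn about the world's z in degrees. A call has 1 to 10 rows; each row is the pose to reach, as a shift and turn from the pose measured when the call began; what a row does not reach only later rows make up. A row lasts 1/10 s, in which the tool goes at most 50 mm and 8.59 degrees, less where a joint would pass 70% of its speed; a pose out of reach is approached as far as the arm can. A call with a gripper value outside its range is refused whole. The fingers move at their own pace and stop on an object; the grip force is fixed at half the most. Time passes only in rows, so rows that repeat a pose let the fingers close. It gives the time, the measured TCP pose, the force and the opening at its end, in the units of the state.
- read_state(): the state, without advancing time (a new reading comes with each control period).
- get_image(name): name is "scene" or "top" or "wrist"; returns a dict with "color" (384x512x3 uint8, blue, green, red), "mtx" (3x3 intrinsics, pixels), "camera_from_world" (4x4, takes a point from world to camera coordinates); the wrist camera has in their place "tool_from_camera" (4x4, takes a point from camera to tool coordinates, whose origin is the TCP and whose axes are the flange's). Camera axes: x right, y down, z forward; pixel columns grow to the right and rows downward; lengths in mm; the calibration is good to about 2 mm. A picture is of the moment at which its call begins: read the wrist's pose just before it. There is no depth.
- job_done(): hands the job in, once; it reports no verdict.
The state is a dict: "clock": time; "joints": joint angles; "joint_vel": joint speeds; "joint_efforts": joint torques, N m; "position": TCP position; "ee_rot": TCP orientation; "contact_force": force on the tool from outside, world axes, zero at the start; "wrist_torque": the same for the moment, N m; "gripper_width": finger opening in mm.
Only numpy, scipy, OpenCV 4.12 (cv2) and the standard library are available. Lean on these libraries where they do the work, as an engineer would, in place of code of your own. Each camera call takes 0.05 s, during which the arm holds its last target. There are 200 camera calls.

## Working session

There is one attempt and no reset: what is moved stays moved. The work goes in short steps, Python scripts to look and compute and a tool call to move; the robot and the scene stay as the last step left them, time stands still between calls to the robot, and variables do not carry over. Pictures are saved under pics/ and viewed, about 8 in all and at most 12, crops included, and the job is handed in when it is done.

Besides the shell and the picture viewer there is one more tool, called after "Emit:" as name([rows], argument=value, ...), one row to a line, values as JSON. apply_moves: Moves the arm, as the interface text tells. Its arguments: {"type":"object","properties":{"fingers":{"type":"array","items":{"type":"number"}},"dp":{"type":"array","items":{"type":"array","items":{"type":"number"}}},"yaw":{"type":"array","items":{"type":"number"}}},"required":["fingers","dp","yaw"]}

```bash
mkdir -p pics; cat > h.py <<'E'
import numpy as np, cv2
from bench import *
def snap(n,f):
    i=get_image(n); cv2.imwrite('pics/'+f+'.png',i['color']); np.savez('pics/'+f+'.npz',**{k:np.array(v) for k,v in i.items()}); return i
def ray(i,uv,z,T=None):
    """pixel -> world at height z; T = world_from_camera"""
    if T is None: T=np.linalg.inv(i['camera_from_world'])
    d=T[:3,:3]@np.linalg.inv(i['mtx'])@np.array([uv[0],uv[1],1.]); o=T[:3,3]
    return o+d*(z-o[2])/d[2]
def proj(i,p):
    q=i['camera_from_world']@np.append(p,1.); q=i['mtx']@q[:3]; return q[:2]/q[2]
E
python3 - <<'E'
from h import *
s=read_state(); print(s)
a=snap('top','top0')['color'];b=snap('scene','scene0')['color']
c=np.vstack([cv2.resize(a,(800,600))]);cv2.imwrite('pics/top0b.png',c)
cv2.imwrite('pics/scene0b.png',cv2.resize(b,(800,600)))
E
```

```text
{'clock': 0.0, 'joints': array([-8.43381470e-01,  3.85603591e-01,  6.63474879e-03, -4.94596970e-04,
       -1.19404225e+00, -2.58590641e-01]), 'joint_vel': array([ 0.0006657 , -0.00194455, -0.0008393 ,  0.00118136,  0.00048884,
        0.00250751]), 'joint_efforts': array([ 7.57969747e-05, -3.92287123e+01,  1.88408875e+01,  4.18623269e+00,
       -4.57363960e-03, -4.93199508e-06]), 'position': array([ 282.33750961, -557.37203393,  403.59691922]), 'ee_rot': array([-2.32182321e-01,  9.72671625e-01,  1.08429461e-03, -3.21613711e-04]), 'contact_force': array([0.50088577, 0.52483716, 0.32136981]), 'wrist_torque': array([ 0.0171782 , -0.06494001, -0.00876509]), 'gripper_width': 85.33241278889304}
```

View pics/top0b.png

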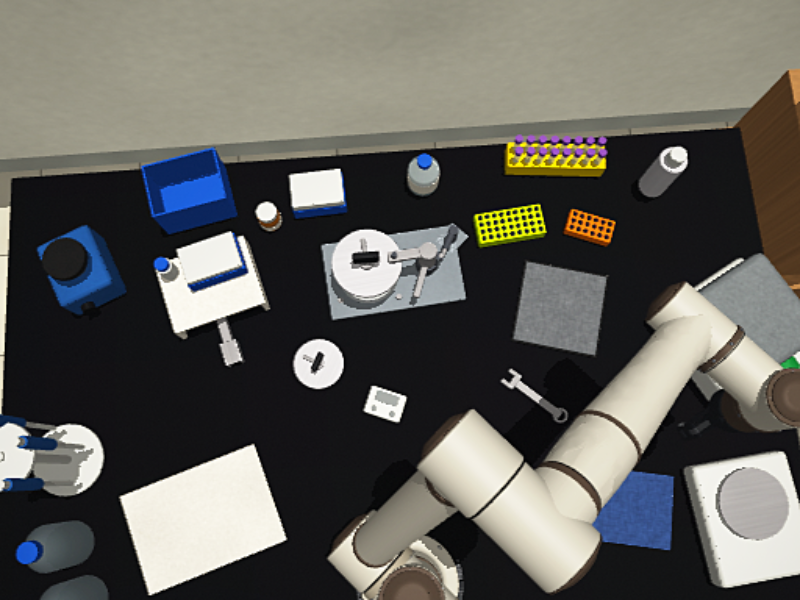

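View pics/scene0b.png

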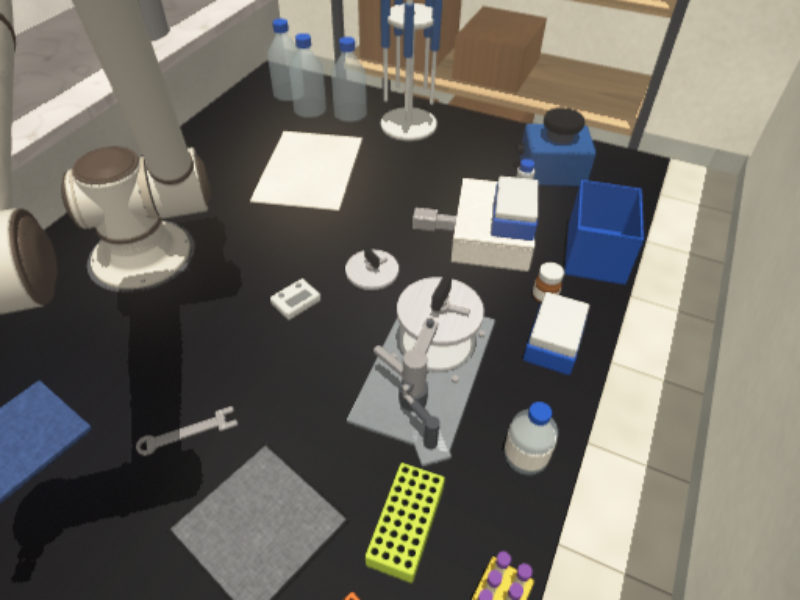

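```bash
python3 - <<'E'
import numpy as np,cv2
a=cv2.imread('pics/top0.png');b=cv2.imread('pics/scene0.png')
L=cv2.resize(a[130:230,195:305],(800,727),interpolation=3)[:600]
cv2.imwrite('pics/cropA.png',cv2.resize(a[132:240,90:310],(792,389),interpolation=3))
c1=cv2.resize(a[132:252,90:306],(790,439),interpolation=3)
cv2.imwrite('pics/cropA.png',c1)
from h import proj,ray
i=dict(np.load('pics/top0.npz'))
s=.64
for n,(u,v),z in [('plateBL',(331,319),12),('plateBR',(466,297),12),('plateTL',(322,242),12),('hub',(428,249),128),('lid',(366,262),109),('smalllid',(318,363),20),('forkend',(232,362),32),('barmid@shelf',(224,322),28),
 ('shelfFL',(183,333),68),('shelfFR',(269,303),68),('mat1',(525,262),4),('mat2',(607,274),4),('mat3',(597,355),4),('mat4',(514,340),4),('timer',(385,403),22),('rack',(510,225),35)]:
    print(n,ray(i,(u*s,v*s),z).round(0)[:2])
E
```

```text
plateBL [559. 129.]
plateBR [ 587. -171.]
plateTL [737. 140.]
hub [669. -89.]
lid [656.  42.]
smalllid [463. 161.]
forkend [477. 344.]
barmid@shelf [566. 360.]
shelfFL [540. 438.]
shelfFR [592. 255.]
mat1 [ 659. -311.]
mat2 [ 618. -490.]
mat3 [ 439. -444.]
mat4 [ 485. -267.]
timer [367.  24.]
rack [ 738. -281.]
```

View pics/cropA.png

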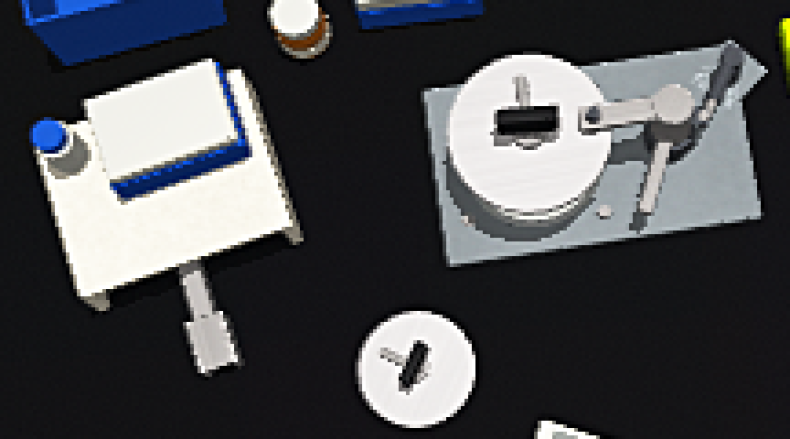

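```bash
python3 - <<'E'
import numpy as np
from h import *
i=dict(np.load('pics/top0.npz'))
f=lambda u,v,z: ray(i,(90+u/3.657,132+v/3.657),z)[:2]
e=f(217.5,368,32);s=f(205,314,32);h=f(195,266,28)
print('fork end',e,'fork start',s,'handle@edge',h, np.degrees(np.arctan2(*(e-h)[::-1])),np.degrees(np.arctan2(*(e-s)[::-1])))
t=f(645,213,76); p=np.array([669,-88]); print('lever end',t,np.linalg.norm(t-p),np.degrees(np.arctan2(*(t-p)[::-1])))
print('wing',f(497,115,164),f(556,114,164),'spig',f(521,80,121),'shelf',f(80,302,68),f(300,232,68))
print('paper',ray(i,(255*.64,445*.64),0),ray(i,(287*.64,540*.64),0))
print('rack',[ray(i,(u*.64,v*.64),35)[:2].round() for u,v in [(474,212),(543,204),(546,236),(480,246)]])
print('spanner',[ray(i,(u*.64,v*.64),5)[:2].round() for u,v in [(507,375),(562,416)]])
for q in ([435,344,40],): print(proj(i,np.array(q)))
s=read_state();print(s['position'])
E
```

```text
fork end [473.41291447 340.49270364] fork start [524.25259041 350.72135333] handle@edge [570.82094411 359.77124727] -168.80496153306706 -168.62428977145441
lever end [579.67195473 -58.49184393] 94.07566607140794 161.7198164074594
wing [655.92497076  66.18667309] [653.0748256  15.1231286] spig [699.40826326  44.51371076] shelf [536.69217023 455.25463523] [586.7541044  255.20348109]
paper [300.40686734 305.84747873   0.        ] [102.23399331 245.73523139   0.        ]
rack [array([ 774., -204.]), array([ 782., -360.]), array([ 707., -358.]), array([ 694., -210.])]
spanner [array([ 409., -244.]), array([ 313., -352.])]
[148.1978792  243.88413002]
[ 282.34595355 -557.38896323  403.71874992]
```

Emit:
apply_moves([
  [1.2, 4.8, 0],
  [2.4, 9.6, 0],
  [3.6, 14.4, 0],
  [4.8, 19.2, 0],
  [6, 24, 0],
  [7.2, 28.8, 0],
  [8.4, 33.6, 0],
  [9.6, 38.4, 0],
  [10.8, 43.2, 0],
  [12, 48, 0],
], fingers=[0, 0, 0, 0, 0, 0, 0, 0, 0, 0], yaw=[8, 16, 24, 32, 40, 48, 56, 64, 72, 80])

```text
clock: 1.1
position: [402.0, -75.5, 403.8]
ee_rot: [0.805, -0.594, -0.0, 0.001]
contact_force: [0.3, -0.7, 0.2]
gripper_width: 85.5
```

Emit:
apply_moves([
  [1, 4.7, 0],
  [2, 9.4, 0],
  [3, 14.1, -1],
  [4, 18.8, -2],
  [5, 23.5, -3.5],
  [6, 28.2, -5],
  [7, 32.9, -6.5],
  [8, 37.6, -8],
  [9, 42.1, -9],
  [9.6, 42.1, -10],
], fingers=[0, 0, 0, 0, 0, 0, 0, 0, 0, 0], yaw=[8.4, 16.8, 25.2, 33.6, 42, 50.4, 58.8, 67.2, 75.6, 84])

```text
clock: 2.1
position: [498.4, 350.6, 302.1]
ee_rot: [0.995, 0.103, 0.001, 0.001]
contact_force: [0.3, -0.0, -0.5]
gripper_width: 85.4
```

```bash
cat >> h.py <<'E'
from scipy.spatial.transform import Rotation as R
def wsnap(f):
    s=read_state(); i=snap('wrist',f)
    T=np.eye(4);T[:3,:3]=R.from_quat(s['ee_rot']).as_matrix();T[:3,3]=s['position']
    i['T']=T@i['tool_from_camera']; np.save('pics/'+f+'_T.npy',i['T']); i['camera_from_world']=np.linalg.inv(i['T'])
    q=s['ee_rot']; print('pos',s['position'].round(1),'psi',(2*np.degrees(np.arctan2(q[1],q[0]))-90+180)%360-180,'j',np.degrees(s['joints']).round(1),'F',s['contact_force'].round(1),'w',s['gripper_width'].round(1))
    return i
E
python3 - <<'E'
from h import *
i=wsnap('w1'); cv2.imwrite('pics/w1b.png',cv2.resize(i['color'],(768,576)))
print(proj(i,[498,345.6,32]),proj(i,[473.4,340.5,32]))
E
```

```text
Traceback (most recent call last):
  File "h.py", line 17, in wsnap
    q=s['ee_rot']; print('pos',s['position'].round(1),'psi',(2*np.degrees(np.arctan2(q[1],q[0]))-90+180)%360-180,'j',np.degrees(s['joints']).round(1),'F',s['contact_force'].round(1),'w',s['gripper_width'].round(1))
                                                                                                                                                                                          ^^^^^^^^^^^^^^^^^^^^^^^^
AttributeError: 'float' object has no attribute 'round'
```

```bash
sed -i "s/,s\['gripper_width'\].round(1))/,round(s['gripper_width'],1))/" h.py
python3 - <<'E'
from h import *
i=wsnap('w1'); cv2.imwrite('pics/w1b.png',cv2.resize(i['color'],(768,576)))
print(proj(i,[498,345.6,32]),proj(i,[473.4,340.5,32]))
E
```

```text
pos [498.3 348.  300. ] psi -78.11639437593574 j [ 50.2  25.6 -10.    0.1 -54.6  51.7] F [ 1.3 -1.2 -1.1] w 85.1
[256.61517459 194.46405512] [256.49262605 225.84913536]
```

View pics/w1b.png

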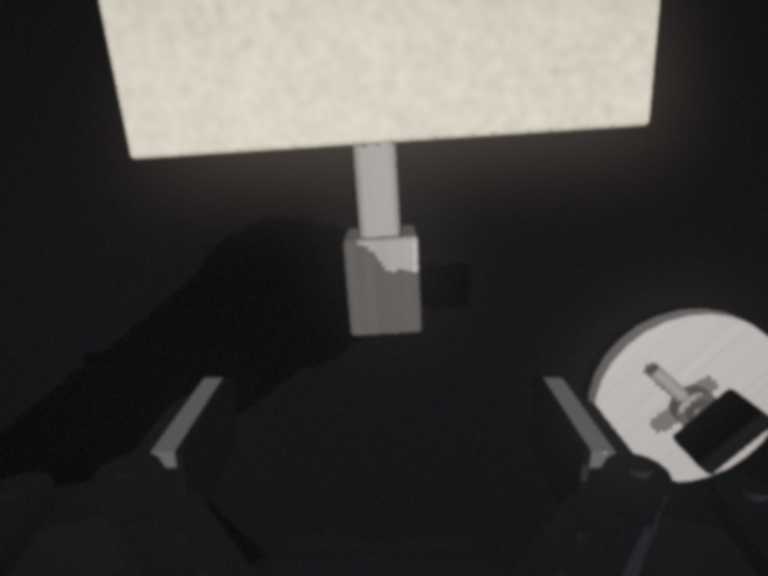

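```bash
python3 - <<'E'
from h import *
T=np.load('pics/w1_T.npy'); i=dict(np.load('pics/w1.npz'))
f=lambda u,v,z: ray(i,(u/1.5,v/1.5),z,T)[:2]
e=f(386,334,32);s=f(382.5,238,32);h=f(376,144,28)
print(e,s,h,np.degrees(np.arctan2(*(e-h)[::-1])),np.degrees(np.arctan2(*(e-s)[::-1])),(e+s)/2)
E
```

```text
[476.09030907 340.41557137] [524.08759695 352.2897922 ] [565.5594475  364.01275598] -165.22489389543102 -166.10439490665308 [500.08895301 346.35268179]
```

Emit:
apply_moves([
  [0.1, -0.2, -4],
  [0.1, -0.2, -7],
  [0.1, -0.2, -10],
  [0.1, -0.2, -12.3],
  [0.1, -0.2, -12.3],
  [0.1, -0.2, -12.3],
  [0.1, -0.2, -12.3],
  [0.1, -0.2, -12.3],
  [0.1, -0.2, -12.3],
  [0.1, -0.2, -12.3],
], fingers=[0, 0, 0, 0, 0, 0.3, 1, 1, 1, 1], yaw=[1.5, 1.5, 1.5, 1.5, 1.5, 1.5, 1.5, 1.5, 1.5, 1.5])

```text
clock: 3.2
position: [499.3, 345.0, 180.0]
ee_rot: [0.994, 0.111, -0.0, 0.001]
contact_force: [-0.9, -0.7, 5.7]
gripper_width: 35.6
```

Emit:
apply_moves([
  [0, 0, 0],
  [0, 0, 0],
  [0, 0, 0.2],
], fingers=[1, 1, 1], yaw=[0, 0, 0])

```text
clock: 3.5
position: [499.0, 344.8, 181.5]
ee_rot: [0.994, 0.111, -0.001, 0.002]
contact_force: [1.5, 0.0, -2.0]
gripper_width: 35.3
```

Emit:
apply_moves([
  [-1, -0.24, 0.1],
  [-3, -0.72, 0.1],
  [-5.5, -1.3, 0.1],
  [-8, -1.9, 0.1],
  [-10.5, -2.5, 0.1],
  [-13, -3.1, 0.1],
  [-15, -3.6, 0.2],
  [-16.6, -4, 0.4],
  [-16.8, -5.5, 0.6],
  [-16.8, -7, 0.6],
], fingers=[1, 1, 1, 1, 1, 1, 1, 1, 1, 1], yaw=[0, 0, 0, 0, 0, 0, 0, 0, 0, 0])

```text
clock: 4.5
position: [330.3, 273.7, 187.7]
ee_rot: [0.994, 0.111, -0.001, 0.002]
contact_force: [1.4, -0.4, -2.6]
gripper_width: 35.5
```

Emit:
apply_moves([
  [0, 0, -0.3],
  [0, 0, -0.7],
  [0, 0, -0.7],
  [0, 0, -0.7],
  [0, 0, -0.7],
  [0, 0, -0.7],
  [0, 0, 3],
  [0, 0, 7],
  [0, 0, 12],
], fingers=[1, 1, 1, 0.3, 0, 0, 0, 0, 0], yaw=[0, 0, 0, 0, 0, 0, 0, 0, 0])

```text
clock: 5.4
position: [330.0, 273.4, 308.3]
ee_rot: [0.994, 0.111, -0.002, 0.003]
contact_force: [2.0, 0.7, -0.0]
gripper_width: 85.7
```

Emit:
apply_moves([
  [4, 1, 0],
  [9, 2.2, 0],
  [13, 3.2, 0],
  [13, 3.2, 0],
], fingers=[0, 0, 0, 0], yaw=[0, 0, 0, 0])

```text
clock: 5.8
position: [464.0, 306.8, 308.2]
ee_rot: [0.994, 0.11, -0.001, 0.002]
contact_force: [-0.5, 0.0, 0.6]
gripper_width: 85.2
```

```bash
python3 - <<'E'
from h import *
w=wsnap('w2'); i=snap('top','top2')
T=w['T']
# bar in wrist: bright/grey on dark
def axis(img,roi,i,T,z):
    g=cv2.cvtColor(img,cv2.COLOR_BGR2GRAY); m=(g>70).astype(np.uint8); 
    x0,y0,x1,y1=roi; M=np.zeros_like(m); M[y0:y1,x0:x1]=m[y0:y1,x0:x1]
    for c in cv2.findContours(M,0,2)[0]:
        if cv2.contourArea(c)>80:
            b=cv2.boxPoints(cv2.minAreaRect(c)); P=np.array([ray(i,p,z,T)[:2] for p in b]); print(P.round(1).tolist(),cv2.contourArea(c))
q=proj(i,[415,295,28]); print(q)
axis(i['color'],(int(q[0])-45,int(q[1])-50,int(q[0])+35,int(q[1])+55),i,np.linalg.inv(i['camera_from_world']),28)
v=i['color'][int(q[1])-50:int(q[1])+60,int(q[0])-50:int(q[0])+50]
cv2.imwrite('pics/c2.png',np.hstack([cv2.resize(v,(420,462)),cv2.resize(w['color'],(380,462))]))
E
```

```text
pos [464.  306.8 308.2] psi -77.32280818584931 j [ 50.2  20.6 -17.    0.2 -52.6  52.4] F [-0.5  0.   0.6] w 85.2
[163.85837602 249.23498162]
[[354.5, 447.8], [342.3, 280.4], [239.7, 283.8], [251.7, 448.9]] 847.5
[[471.0, 342.3], [482.4, 304.5], [314.0, 248.5], [303.1, 285.6]] 350.0
[[514.5, 213.9], [512.0, 180.2], [414.4, 184.8], [416.8, 218.0]] 191.5
[[597.0, 445.3], [588.3, 326.5], [401.8, 331.4], [410.3, 447.3]] 1147.0
```

View pics/c2.png

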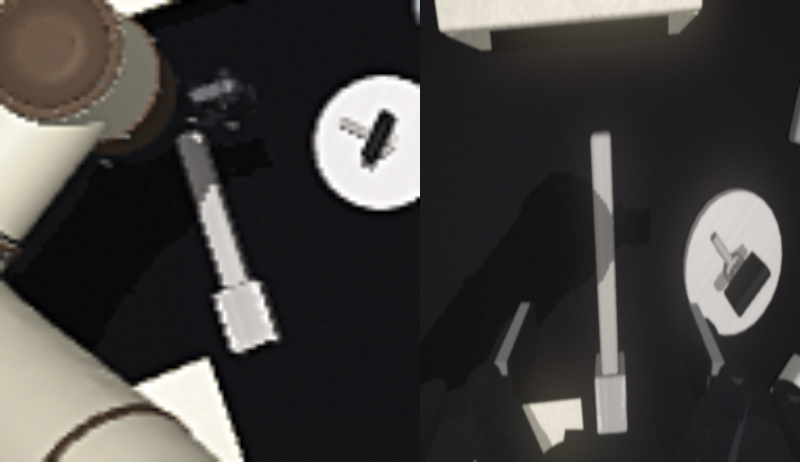

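```bash
python3 - <<'E'
from h import *
T=np.load('pics/w2_T.npy'); i=dict(np.load('pics/w2.npz'))
f=lambda x,y,z: ray(i,((x-420)/380*512,y/462*384),z,T)[:2]
a=f(600,135,28);b=f(608,372,28);e=f(612,432,32)
print(a,b,e,np.linalg.norm(e-a),np.degrees(np.arctan2(*(e-a)[::-1])),'mid',a+(e-a)/2,'grip',a+(e-a)*55/220)
E
```

```text
[519.09053927 326.91306344] [357.5200492  282.97941996] [309.71854004 267.35200988] 217.67901406256172 -164.1202841030195 mid [414.40453965 297.13253666] grip [466.74753946 312.02280005]
```

Emit:
apply_moves([
  [0.3, 0.5, -4],
  [0.3, 0.5, -8],
  [0.3, 0.5, -11],
  [0.3, 0.5, -13.2],
  [0.3, 0.5, -13.2],
  [0.3, 0.5, -13.2],
  [0.3, 0.5, -13.2],
  [0.3, 0.5, -13.2],
  [0.3, 0.5, -13.2],
  [0.3, 0.5, -13.2],
], fingers=[0, 0, 0, 0, 0, 0.3, 1, 1, 1, 1], yaw=[1.8, 1.8, 1.8, 1.8, 1.8, 1.8, 1.8, 1.8, 1.8, 1.8])

```text
clock: 6.9
position: [463.7, 310.6, 176.8]
ee_rot: [0.992, 0.127, -0.002, 0.003]
contact_force: [-1.8, 0.1, 4.5]
gripper_width: 18.7
```

Emit:
apply_moves([
  [0, 0, 0],
  [0, 0, 0],
  [0, 0, 2],
  [0, 0, 5],
  [0, 0, 9],
  [0, 0, 13],
  [0, 0, 13],
], fingers=[1, 1, 1, 1, 1, 1, 1], yaw=[0, 0, 0, 0, 0, 0, 0])

```text
clock: 7.6
position: [464.9, 311.6, 312.5]
ee_rot: [0.992, 0.127, 0.003, -0.001]
contact_force: [-0.7, 0.7, -2.1]
gripper_width: 19.1
```

Emit:
apply_moves([
  [0, -1, 1],
  [0, -2, 2],
  [0, -4, 3],
  [0, -6, 3.5],
  [0, -8, 3.5],
  [0, -10, 3.5],
  [0, -12, 3.5],
  [0, -14, 3.5],
  [0, -16, 3.5],
  [0, -18, 3.5],
], fingers=[1, 1, 1, 1, 1, 1, 1, 1, 1, 1], yaw=[-5, -13, -21, -29, -37, -45, -53, -61, -69, -77])

```text
clock: 8.6
position: [464.3, 130.5, 346.0]
ee_rot: [0.854, -0.521, 0.002, 0.003]
contact_force: [0.2, -0.0, -2.3]
gripper_width: 18.8
```

Emit:
apply_moves([
  [0, -1, 0],
  [0, -3, 0],
  [0, -5, 0],
  [0, -7, 0],
  [0, -9, 0],
  [0, -11, 0],
  [0, -13, 0],
  [0, -14, 0],
  [0, -15, 0],
  [0, -15, 0],
], fingers=[1, 1, 1, 1, 1, 1, 1, 1, 1, 1], yaw=[-8, -16, -24, -32, -40, -48, -56, -64, -72, -80])

```text
clock: 9.6
position: [463.4, -20.6, 344.4]
ee_rot: [-0.316, 0.949, 0.001, -0.005]
contact_force: [-0.8, -0.2, -2.7]
gripper_width: 18.9
```

Emit:
apply_moves([
  [0, 0, 0],
  [0, 0, 0],
  [0, 0, 0],
  [0, 0, 0],
  [0, 0, 0],
  [0, 0, 0],
  [0, 0, 0],
  [0, 0, 0],
], fingers=[1, 1, 1, 1, 1, 1, 1, 1], yaw=[-8, -16, -24, -32, -40, -48, -55.3, -55.3])

```text
clock: 10.4
position: [462.8, -20.8, 343.0]
ee_rot: [0.161, 0.987, 0.003, -0.006]
contact_force: [0.7, 0.2, -2.9]
gripper_width: 18.7
```

```bash
python3 - <<'E'
from h import *
w=wsnap('w3'); 
cv2.imwrite('pics/w3b.png',cv2.resize(w['color'],(768,576)))
def pr(p): return (proj(w,p)*1.5).round(0)
print('pivot128',pr([669,-88,128]),'stubend76',pr([669-90*.948,-88+90*.317,76]),'stub50',pr([669-50*.948,-88+50*.317,76]))
E
```

```text
pos [462.8 -20.8 343. ] psi 71.47015012785926 j [  17.4    9.8  -26.2   -0.7  -54.5 -125.5] F [ 0.7  0.2 -2.9] w 18.7
pivot128 [385. 730.] stubend76 [384. 513.] stub50 [384. 570.]
```

View pics/w3b.png

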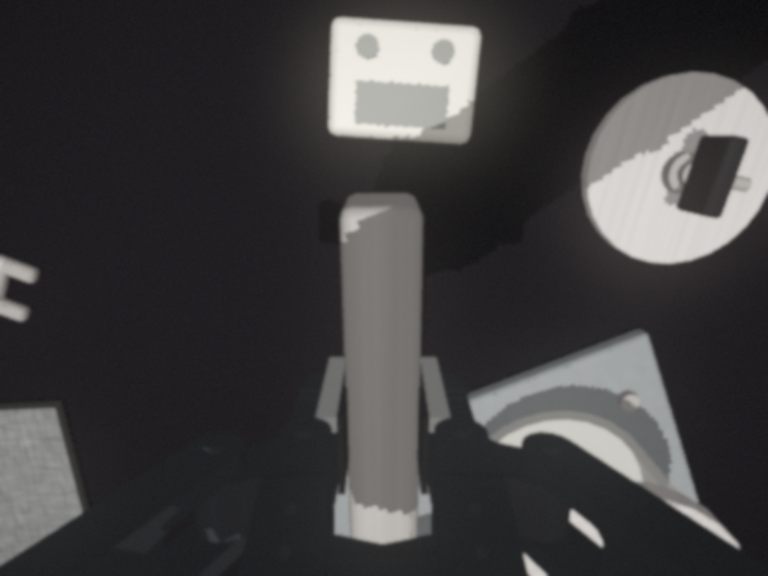

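```bash
python3 - <<'E'
from h import *
T=np.load('pics/w3_T.npy'); i=dict(np.load('pics/w3.npz'))
r=ray(i,(382/1.5,207/1.5),194,T); g=T; print('rear',r,np.linalg.norm(r[:2]-[462.8,-20.8]), np.degrees(np.arctan2(*([462.8,-20.8]-r[:2])[::-1])))
a=snap('top','top3');b=snap('scene','scene3')
out=[]
for im in (a,b):
    p=proj(im,[600,-60,100]); x,y=int(p[0])-48,int(p[1])-40; print(x,y)
    out.append(cv2.resize(im['color'][y:y+90,x:x+100],(400,360),interpolation=3))
    for n,q in [('stubend',[669-90*.948,-88+90*.317,76]),('pivot',[669,-88,128])]: print(n,(proj(im,q)-[x,y])*4)
cv2.imwrite('pics/c3.png',np.hstack(out))
E
```

```text
rear [405.31748573  -1.10324771 194.        ] 60.76348819111436 -18.914352682556412
218 142
stubend [194.29400137 188.19200341]
pivot [222.5368674   69.23716217]
198 177
stubend [169.9791712  177.84860749]
pivot [274.71338539 206.85015339]
```

View pics/c3.png

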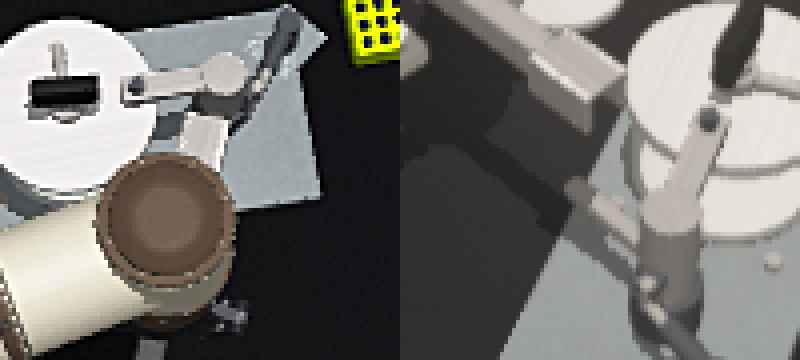

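```bash
python3 - <<'E'
from h import *
a=dict(np.load('pics/top3.npz')); b=dict(np.load('pics/scene3.npz'))
e=ray(a,(218+205/4,142+115/4),198); print('forktip top',e, np.linalg.norm(e[:2]-[462.8,-20.8]),np.degrees(np.arctan2(*(e[:2]-[462.8,-20.8])[::-1])))
for z in (195,198,201): print('fork tip scene',z,ray(b,(198+(607-400)/4,177+86/4),z))
a0=dict(np.load('pics/top0.npz')); b0=dict(np.load('pics/scene0.npz'))
out=[]
for im in (a0,b0):
    p=proj(im,[630,-70,90]); x,y=int(p[0])-25,int(p[1])-30; print(x,y)
    out.append(cv2.resize(im['color'][y:y+60,x:x+50],(400,480),interpolation=3))
cv2.imwrite('pics/c4.png',np.hstack(out))
E
```

```text
forktip top [612.81988081 -67.2052605  198.        ] 157.03315840552273 -17.188271373793437
fork tip scene 195 [615.68569276 -71.87925926 195.        ]
fork tip scene 198 [616.81585523 -74.27984171 198.        ]
fork tip scene 201 [617.94601771 -76.68042416 201.        ]
243 144
229 197
```

View pics/c4.png

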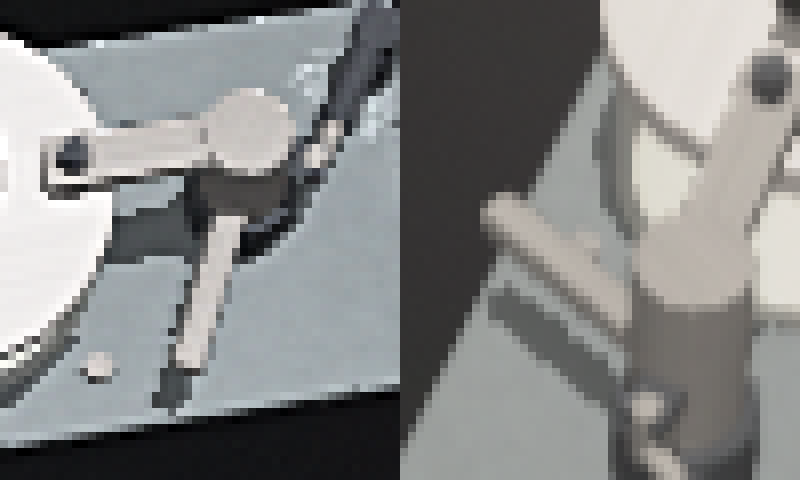

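```bash
python3 - <<'E'
from h import *
a=dict(np.load('pics/top0.npz')); b=dict(np.load('pics/scene0.npz'))
A=lambda u,v,z: ray(a,(243+u/8-.5+.06,144+v/8-.5+.06),z)[:2]
B=lambda u,v,z: ray(b,(229+(u-400)/8-.5,197+v/8-.5),z)[:2]
ang=lambda d: np.degrees(np.arctan2(d[1],d[0]))
e=A(188,366,76);m=A(228,218,76);p=A(252,131,128)
print('top',e,m,'pivot',p,'dir',ang(e-m),ang(e-p),np.linalg.norm(e-p))
e=B(502,207,76);m=B(622,298,76);p=B(691,267,128)
print('scene',e,m,'pivot',p,'dir',ang(e-m),ang(e-p),np.linalg.norm(e-p))
p=A(252,131,128); h=A(42,165,126); print('holddown dir',ang(h-p),np.linalg.norm(h-p))
E
```

```text
top [582.91580068 -57.70300026] [644.98412886 -79.34020068] pivot [666.78806388 -89.20691263] dir 160.78129601000546 159.41292937000514 89.59382249287886
scene [586.79868852 -61.30901924] [637.42469532 -77.4030131 ] pivot [666.51642801 -93.07505694] dir 162.36455360934363 158.27363706237327 85.81374680647264
holddown dir 94.97079610484468 86.40653935424643
```

Emit:
apply_moves([
  [0.3, 0.2, -2],
  [0.7, 0.3, -4],
  [0.7, 0.3, -6],
  [0.7, 0.3, -8],
  [0.7, 0.3, -8],
  [0.7, 0.3, -8],
], fingers=[1, 1, 1, 1, 1, 1], yaw=[-1.5, -1.5, -1.5, -1.5, -1.5, -1.5])

```text
clock: 11.15
position: [470.4, -17.7, 263.8]
ee_rot: [0.172, 0.985, 0.003, -0.006]
contact_force: [0.5, 0.6, -1.3]
gripper_width: 18.9
```

```bash
python3 - <<'E'
from h import *
w=wsnap('w5')
a=snap('top','top5');b=snap('scene','scene5')
out=[]
for im in (a,b):
    p=proj(im,[610,-70,90]); x,y=int(p[0])-25,int(p[1])-30; print(x,y)
    out.append(cv2.resize(im['color'][y:y+60,x:x+50],(400,480),interpolation=3))
cv2.imwrite('pics/c5.png',np.hstack(out))
E
```

```text
pos [470.4 -17.7 263.8] psi 70.18668438723455 j [  17.5   16.7  -31.1   -0.8  -42.7 -126.8] F [ 0.5  0.6 -1.3] w 18.9
244 150
222 194
```

View pics/c5.png

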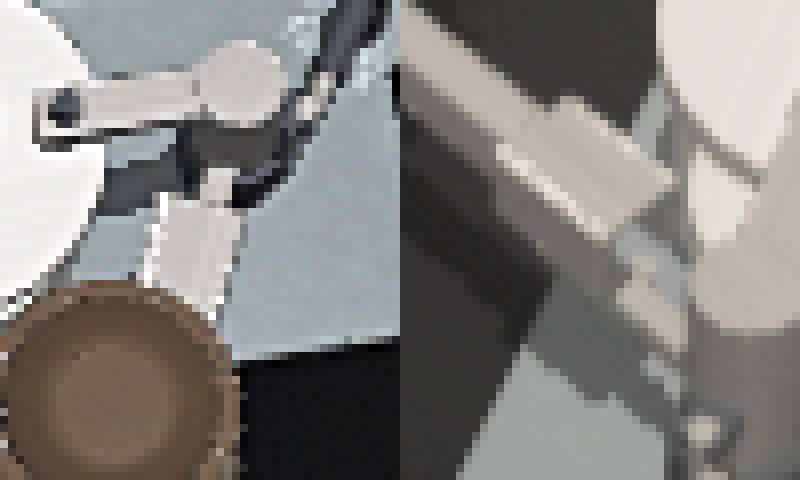

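```bash
python3 - <<'E'
from h import *
a=dict(np.load('pics/top5.npz')); b=dict(np.load('pics/scene5.npz'))
A=lambda u,v,z: ray(a,(244+u/8-.44,150+v/8-.44),z)[:2]
B=lambda u,v,z: ray(b,(222+(u-400)/8-.44,194+v/8-.44),z)[:2]
n=np.array([np.sin(np.radians(20)),np.cos(np.radians(20))]) # left normal of bar
d=np.array([np.cos(np.radians(20)),-np.sin(np.radians(20))])
def show(n_,p): print(n_,p.round(1),'along',(p@d).round(1),'lat',(p@n).round(1))
show('fork corners top',A(158,195,119));show('',A(242,212,119)); show('stub top',A(221,187,76))
show('fork corners scene',B(600,240,119));show('',B(680,184,119)); show('stub R/L edge',B(632,312,76));
for p in ([667,-89.7],[470.4,-17.7]): show('piv/tcp',np.array(p))
E
```

```text
fork corners top [624.8 -51.1] along 604.6 lat 165.7
 [615.2 -84.5] along 607.0 lat 131.0
stub top [637.6 -79.2] along 626.3 lat 143.7
fork corners scene [615.6 -88.8] along 608.8 lat 127.1
 [628.4 -58. ] along 610.4 lat 160.4
stub R/L edge [622.8 -80.4] along 612.7 lat 137.5
piv/tcp [667.  -89.7] along 657.5 lat 143.8
piv/tcp [470.4 -17.7] along 448.1 lat 144.3
```

Emit:
apply_moves([
  [0, -0.1, -0.7],
  [0, -0.1, -1.3],
  [0, -0.1, -1.8],
  [0, -0.1, -1.8],
], fingers=[1, 1, 1, 1], yaw=[0, 0, 0, 0])

```text
clock: 11.7
position: [470.3, -18.7, 245.9]
ee_rot: [0.172, 0.985, 0.003, -0.005]
contact_force: [-0.5, -0.7, -2.2]
gripper_width: 18.7
```

Emit:
apply_moves([
  [0, 0, -0.6],
  [0, 0, -1.2],
  [0, 0, -1.7],
  [0, 0, -1.7],
], fingers=[1, 1, 1, 1], yaw=[0, 0, 0, 0])

```text
clock: 12.1
position: [470.3, -18.7, 228.5]
ee_rot: [0.172, 0.985, 0.003, -0.005]
contact_force: [-0.6, 0.1, 0.4]
gripper_width: 18.9
```

```bash
python3 - <<'E'
from h import *
w=wsnap('w6')
a=snap('top','top6');b=snap('scene','scene6')
out=[]
for im in (a,b):
    p=proj(im,[610,-70,90]); x,y=int(p[0])-25,int(p[1])-30; print(x,y)
    out.append(cv2.resize(im['color'][y:y+60,x:x+50],(400,480),interpolation=3))
cv2.imwrite('pics/c6.png',np.hstack(out))
E
```

```text
pos [470.3 -18.7 228.5] psi 70.15151278476694 j [  17.4   20.   -33.1   -0.9  -37.3 -126.5] F [-0.6  0.1  0.4] w 18.9
244 150
222 194
```

View pics/c6.png

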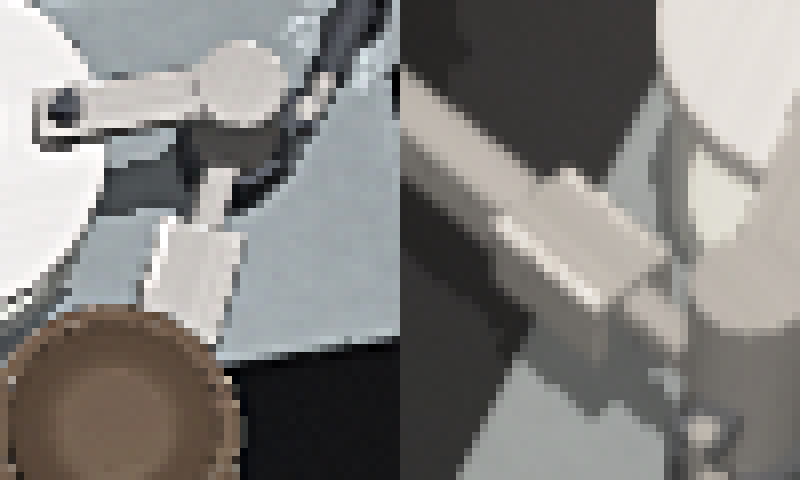

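```bash
python3 - <<'E'
import numpy as np
c=np.array([667,-89.7]);v=np.array([-196.7,71.])
def p(t):
    t=np.radians(t);return c+np.array([[np.cos(t),-np.sin(t)],[np.sin(t),np.cos(t)]])@v
for t0,step in ((0,3),(30,3),(60,3.2)):
    print(t0,[[*((p(t0+step*k)-p(t0))/10).round(1),0] for k in range(1,11)])
E
```

```text
0 [[np.float64(-0.3), np.float64(-1.0), 0], [np.float64(-0.6), np.float64(-2.1), 0], [np.float64(-0.9), np.float64(-3.2), 0], [np.float64(-1.0), np.float64(-4.2), 0], [np.float64(-1.2), np.float64(-5.3), 0], [np.float64(-1.2), np.float64(-6.4), 0], [np.float64(-1.2), np.float64(-7.5), 0], [np.float64(-1.2), np.float64(-8.6), 0], [np.float64(-1.1), np.float64(-9.7), 0], [np.float64(-0.9), np.float64(-10.8), 0]]
30 [[np.float64(0.2), np.float64(-1.1), 0], [np.float64(0.5), np.float64(-2.1), 0], [np.float64(0.8), np.float64(-3.2), 0], [np.float64(1.2), np.float64(-4.2), 0], [np.float64(1.7), np.float64(-5.2), 0], [np.float64(2.1), np.float64(-6.2), 0], [np.float64(2.7), np.float64(-7.1), 0], [np.float64(3.3), np.float64(-8.1), 0], [np.float64(3.9), np.float64(-8.9), 0], [np.float64(4.6), np.float64(-9.8), 0]]
60 [[np.float64(0.8), np.float64(-0.9), 0], [np.float64(1.6), np.float64(-1.7), 0], [np.float64(2.5), np.float64(-2.5), 0], [np.float64(3.4), np.float64(-3.2), 0], [np.float64(4.3), np.float64(-3.9), 0], [np.float64(5.3), np.float64(-4.5), 0], [np.float64(6.3), np.float64(-5.1), 0], [np.float64(7.4), np.float64(-5.6), 0], [np.float64(8.5), np.float64(-6.0), 0], [np.float64(9.6), np.float64(-6.4), 0]]
```

Emit:
apply_moves([
  [-0.3, -1.0, 0],
  [-0.6, -2.1, 0],
  [-0.9, -3.2, 0],
  [-1.0, -4.2, 0],
  [-1.2, -5.3, 0],
  [-1.2, -6.4, 0],
  [-1.2, -7.5, 0],
  [-1.2, -8.6, 0],
  [-1.1, -9.7, 0],
  [-0.9, -10.8, 0],
], fingers=[1, 1, 1, 1, 1, 1, 1, 1, 1, 1], yaw=[3, 6, 9, 12, 15, 18, 21, 24, 27, 30])

```text
clock: 13.25
position: [463.0, -124.6, 229.5]
ee_rot: [-0.094, 0.996, 0.002, -0.003]
contact_force: [0.3, 17.2, -2.4]
gripper_width: 18.9
```

```bash
python3 - <<'E'
from h import *
s=read_state();print(s['contact_force'],s['wrist_torque'],s['position'])
b=snap('scene','scene7');p=proj(b,[590,-85,80]).astype(int);print(p)
x,y=p-[60,50]
cv2.imwrite('pics/c7.png',cv2.resize(b['color'][y:y+100,x:x+120],(720,600),interpolation=3))
E
```

```text
[ 0.31001825 17.20826011 -2.44134163] [ 4.73640865 -0.30209426  1.93296944] [ 463.02237145 -124.56771789  229.53543488]
[238 228]
```

View pics/c7.png

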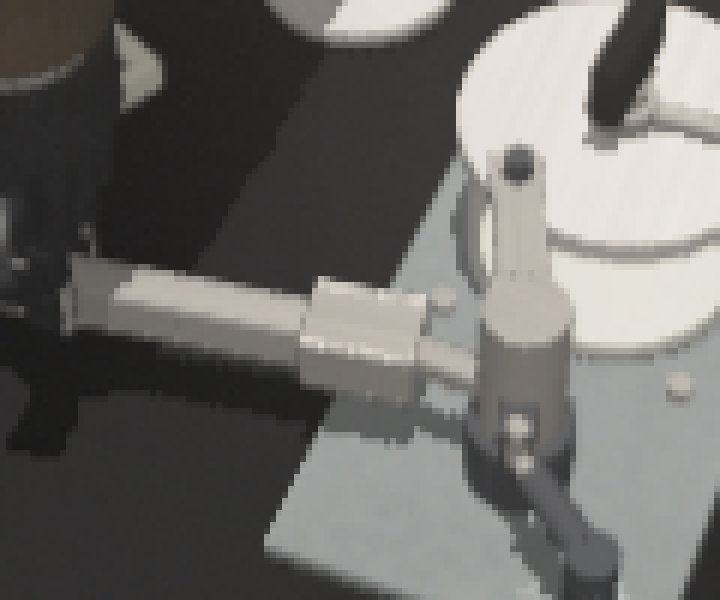

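Emit:
apply_moves([
  [0.1, -1.3, -0.1],
  [0.4, -2.3, -0.1],
  [0.7, -3.4, -0.1],
  [1.1, -4.4, -0.1],
  [1.6, -5.4, -0.1],
  [2.0, -6.4, -0.1],
  [2.6, -7.3, -0.1],
  [3.2, -8.3, -0.1],
  [3.8, -9.1, -0.1],
  [4.5, -10.0, -0.1],
], fingers=[1, 1, 1, 1, 1, 1, 1, 1, 1, 1], yaw=[2.5, 5.5, 8.5, 11.5, 14.5, 17.5, 20.5, 23.5, 26.5, 29.5])

```text
clock: 14.3
position: [511.7, -227.6, 230.3]
ee_rot: [-0.344, 0.939, -0.003, 0.002]
contact_force: [10.4, -7.8, -4.1]
gripper_width: 19.1
```

```bash
python3 - <<'E'
from h import *
s=read_state();print(s['contact_force'],s['wrist_torque'],s['position'],s['gripper_width'])
d=s['position'][:2]-[667,-89.7];q=s['ee_rot'];print(np.linalg.norm(d),np.degrees(np.arctan2(d[1],d[0]))%360,(2*np.degrees(np.arctan2(q[1],q[0])))%180)
E
```

```text
[10.44807216 -7.79405124 -4.06639207] [-2.45570663 -2.38906798 -1.24018433] [ 511.70881575 -227.63989638  230.34267381] 19.092558766028088
207.70836987781465 221.61360017905028 40.25291764943958
```

Emit:
apply_moves([
  [0.8, -0.8, 0],
  [1.6, -1.6, 0],
  [2.5, -2.4, 0],
  [3.4, -3.1, 0],
  [4.3, -3.8, 0],
  [5.3, -4.4, 0],
  [6.3, -5.0, 0],
  [7.4, -5.5, 0],
  [8.5, -5.9, 0],
  [9.5, -6.3, 0],
], fingers=[1, 1, 1, 1, 1, 1, 1, 1, 1, 1], yaw=[3.2, 6.4, 9.6, 12.8, 16, 19.2, 22.4, 25.6, 28.8, 32])

```text
clock: 15.3
position: [606.1, -290.1, 229.4]
ee_rot: [-0.591, 0.807, -0.0, 0.001]
contact_force: [-4.6, 4.1, -0.7]
gripper_width: 18.6
```

```bash
python3 - <<'E'
from h import *
s=read_state();print(s['contact_force'],s['wrist_torque'],s['position'],s['gripper_width'])
d=s['position'][:2]-[667,-89.7];q=s['ee_rot'];print(np.linalg.norm(d),np.degrees(np.arctan2(d[1],d[0]))%360,(2*np.degrees(np.arctan2(q[1],q[0])))%180)
E
```

```text
[-4.61881708  4.05150156 -0.71716267] [1.51304179 1.32041707 0.71097736] [ 606.05592073 -290.13388743  229.3595221 ] 18.551805917369194
209.49444868378967 253.0875416883203 72.47798992057653
```

Emit:
apply_moves([
  [-0.2, 0.1, 0],
  [-0.2, 0.1, 1],
  [-0.2, 0.1, 3],
  [-0.2, 0.1, 5.5],
  [-0.2, 0.1, 8],
  [-1, 0.6, 8.2],
  [-4, 4.2, 8.2],
  [-7, 8, 8.2],
  [-10, 12, 8.2],
  [-12, 14, 8],
], fingers=[1, 1, 1, 1, 1, 1, 1, 1, 1, 1], yaw=[0, 0, 0, 0, 0, 2, 8, 14, 20, 22.5])

```text
clock: 16.3
position: [482.4, -148.1, 308.6]
ee_rot: [0.739, -0.674, -0.001, -0.001]
contact_force: [0.4, 0.6, -3.8]
gripper_width: 18.8
```

Emit:
apply_moves([
  [0, 0, -4],
  [0, 0, -8],
  [0, 0, -11],
  [0, 0, -12.4],
  [0, 0, -12.8],
  [0, 0, -12.8],
], fingers=[1, 1, 1, 1, 1, 1], yaw=[0, 0, 0, 0, 0, 0])

```text
clock: 16.9
position: [481.6, -148.0, 180.3]
ee_rot: [0.739, -0.674, -0.002, -0.0]
contact_force: [0.4, -0.1, -1.7]
gripper_width: 19.0
```

```bash
python3 - <<'E'
from h import *
b=snap('scene','scene8')
s=read_state();print(s['contact_force'],s['wrist_torque'],s['position'],s['gripper_width'])
E
```

```text
[-0.13603958  0.01810944 -2.49332605] [-0.15451259 -0.0403023   0.01776069] [ 482.23989976 -148.01348031  181.06408079] 18.73630464767999
```

Emit:
apply_moves([
  [0, 0, -0.2],
  [0, 0, -0.4],
  [0, 0, -0.5],
  [0, 0, -0.5],
], fingers=[1, 1, 1, 1], yaw=[0, 0, 0, 0])

```text
clock: 17.35
position: [482.8, -148.2, 177.0]
ee_rot: [0.739, -0.674, 0.0, -0.002]
contact_force: [-0.0, -2.2, 3.1]
gripper_width: 18.9
```

Contact with the bench; release and rise, then go to the lid.

Emit:
apply_moves([
  [0, 0, 0],
  [0, 0, 0],
  [0, 0, 0],
  [0, 0, 2],
  [0, 0, 6],
  [0, 0, 11],
  [0, 0, 16],
  [0, 0, 20],
  [-2, 3, 23],
  [-2, 5, 23],
], fingers=[0.3, 0, 0, 0, 0, 0, 0, 0, 0, 0], yaw=[0, 0, 0, 0, 0, 0, 0, 0, 0, 0])

```text
clock: 18.35
position: [461.9, -97.8, 411.7]
ee_rot: [0.739, -0.674, 0.003, -0.005]
contact_force: [0.9, 0.8, -0.9]
gripper_width: 85.5
```

```bash
python3 - <<'E'
from h import *
s=read_state();print(s['position'],s['gripper_width'],np.degrees(s['joints']))
a=snap('top','top9');b=snap('scene','scene9')
out=[]
for im,c,h in ((a,[580,-80,50],(75,100)),(b,[580,-80,50],(75,100))):
    p=proj(im,c); x,y=int(p[0])-h[0],int(p[1])-h[1]; x=max(x,0);y=max(y,0);print(x,y)
    out.append(cv2.resize(im['color'][y:y+200,x:x+133],(399,600),interpolation=3))
cv2.imwrite('pics/c9.png',np.hstack(out))
E
```

```text
[461.89148369 -97.77525683 411.72499772] 85.45522597372607 [  7.8134666    6.51976067 -19.59307471  -0.0717617  -63.19093839
  -2.56868892]
197 91
160 132
```

View pics/c9.png

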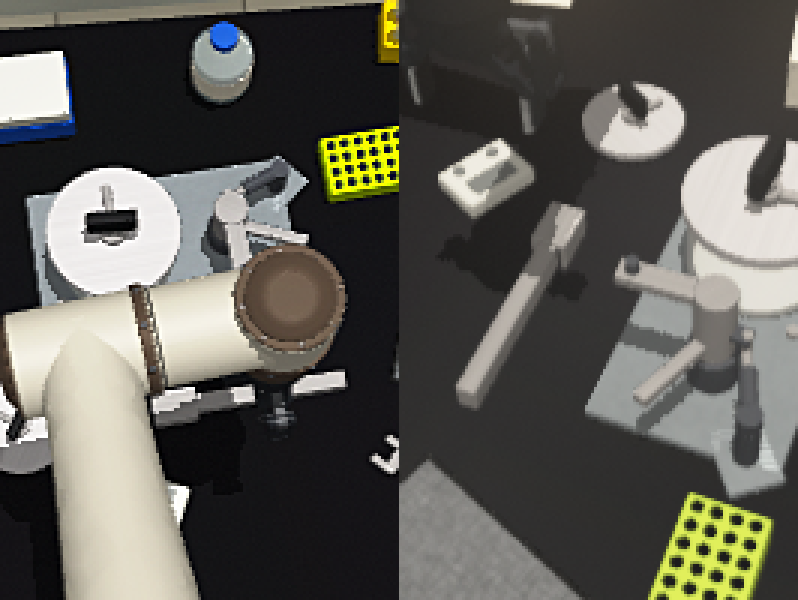

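Emit:
apply_moves([
  [4, 3, 0],
  [8, 6, 0],
  [12, 9, 0],
  [16, 12, 0],
  [19.3, 13.9, 0],
  [19.3, 13.9, 0],
  [19.3, 13.9, 0],
], fingers=[0, 0, 0, 0, 0, 0, 0], yaw=[-1, -2, -3, -4, -5, -5, -5])

```text
clock: 19.15
position: [655.7, 42.2, 405.7]
ee_rot: [0.71, -0.705, -0.0, -0.001]
contact_force: [-1.0, -0.6, 0.3]
gripper_width: 85.6
```

```bash
python3 - <<'E'
from h import *
w=wsnap('w10');img=w['color'];g=cv2.cvtColor(img,cv2.COLOR_BGR2GRAY)
c=proj(w,[655,41,164]);print('pred wing',c, 'pred lid', proj(w,[655,41,109]))
# big white disc
m=(g>120).astype(np.uint8)
cs=sorted(cv2.findContours(m,0,2)[0],key=cv2.contourArea)[-3:]
for k in cs:
    e=cv2.fitEllipse(cv2.convexHull(k));print('white',cv2.contourArea(k),e, ray(w,e[0],109,w['T'])[:2])
d=(g<60).astype(np.uint8); n,l,st,ce=cv2.connectedComponentsWithStats(d)
for k in range(1,n):
    if 300<st[k,4]<40000:
        pts=cv2.findContours((l==k).astype(np.uint8),0,2)[0][0]; r=cv2.minAreaRect(pts); P=[ray(w,p,164,w['T'])[:2].round(1).tolist() for p in cv2.boxPoints(r)]
        print(st[k],ce[k],P, ray(w,r[0],164,w['T'])[:2])
a=dict(np.load('pics/top9.npz'));f=lambda u,v,z: ray(a,(197+u/3,91+v/3),z)[:2]
p,e=f(232,205,128),f(303,238,76);print('lever',p,e,np.degrees(np.arctan2(*(e-p)[::-1]))%360)
E
```

```text
pos [655.7  42.2 405.7] psi -179.60787828846992 j [ 17.7  25.1   5.5  -0.1 -70.2 -17.3] F [-1.  -0.6  0.3] w 85.6
pred wing [256.75159608 204.60070649] pred lid [256.50014543 182.09780766]
white 4031.0 ((417.8626708984375, 254.14295959472656), (78.33891296386719, 88.32586669921875), 83.19452667236328) [513.07098412 105.66794366]
white 7488.0 ((62.768707275390625, 252.729248046875), (105.01414489746094, 119.1626968383789), 19.789888381958008) [824.41696357 106.42142023]
white 35332.0 ((245.65048217773438, 117.27203369140625), (212.39625549316406, 296.65533447265625), 167.056396484375) [663.77268427 -10.97380072]
[246 189  20  51 913] [256.09529025 215.22891566] [[662.1, 30.2], [649.7, 30.2], [649.2, 66.0], [662.2, 66.0]] [655.7859463   47.67214721]
lever [668.75222867 -90.25983171] [ 640.03201842 -169.28591493] 250.02749023106304
```

Emit:
apply_moves([
  [0, -0.1, -4],
  [0, -0.1, -8],
  [0, -0.1, -10],
  [0, -0.1, -10.1],
  [0, -0.1, -10.1],
  [0, -0.1, -10.1],
  [0, -0.1, -10.1],
  [0, -0.1, -10.1],
  [0, -0.1, -10.1],
  [0, -0.1, -10.1],
], fingers=[0, 0, 0, 0, 0.3, 1, 1, 1, 1, 1], yaw=[0, 0.5, 0.5, 0.5, 0.5, 0.5, 0.5, 0.5, 0.5, 0.5])

```text
clock: 20.2
position: [655.1, 40.7, 306.6]
ee_rot: [0.712, -0.702, 0.001, -0.002]
contact_force: [-1.0, 0.2, 4.6]
gripper_width: 14.1
```

Emit:
apply_moves([
  [0, 0, 0],
  [0, 0, 0],
  [0, 0, 0],
], fingers=[1, 1, 1], yaw=[0, 0, 0])

```text
clock: 20.5
position: [655.2, 40.7, 306.6]
ee_rot: [0.713, -0.702, 0.001, -0.002]
contact_force: [-0.1, 0.3, 1.4]
gripper_width: 14.1
```

```bash
python3 - <<'E'
from h import *
s=read_state();print(s['contact_force'],s['wrist_torque'],s['position'],s['gripper_width'],np.degrees(s['joints']).round(1))
E
```

```text
[-0.08079751  0.32174082  1.41943664] [ 0.04718379  0.26866915 -0.06715699] [655.15668818  40.74072034 306.64251276] 14.141768251399533 [ 17.6  29.4  -2.3  -0.  -58.1 -16.7]
```

Turn the tap clockwise.

Emit:
apply_moves([
  [0, 0, 0],
  [0, 0, 0],
  [0, 0, 0],
  [0, 0, 0],
  [0, 0, 0],
  [0, 0, 0],
  [0, 0, 0],
  [0, 0, 0],
  [0, 0, 0],
  [0, 0, 0],
], fingers=[1, 1, 1, 1, 1, 1, 1, 1, 1, 1], yaw=[-8, -16, -24, -32, -40, -48, -56, -64, -72, -80])

```text
clock: 21.5
position: [655.2, 41.3, 306.7]
ee_rot: [-0.092, 0.996, -0.001, 0.001]
contact_force: [-0.3, 2.7, 2.2]
gripper_width: 14.4
```

Emit:
apply_moves([
  [0, 0, 0],
  [0, 0, 0],
  [0, 0, 0],
  [0, 0, 0],
  [0, 0, 0],
], fingers=[1, 1, 1, 1, 1], yaw=[-4, -8, -11, -11.5, -11.5])

```text
clock: 22.0
position: [655.4, 41.4, 306.7]
ee_rot: [0.008, 1.0, -0.001, 0.002]
contact_force: [-0.2, 0.6, 0.6]
gripper_width: 14.3
```

```bash
python3 - <<'E'
from h import *
s=read_state();q=s['ee_rot'];print(s['contact_force'],s['wrist_torque'],s['position'],s['gripper_width'],(2*np.degrees(np.arctan2(q[1],q[0]))-90)%180)
E
```

```text
[-0.15501609  0.60175542  0.55607278] [ 0.16486123 -0.04988244  0.0723029 ] [655.36909531  41.39621107 306.66321983] 14.271567171426035 89.13432981332303
```

Emit:
apply_moves([
  [0, 0, 0],
  [0, 0, 0],
  [0, 0, 0],
], fingers=[1, 1, 1], yaw=[-2, -3, -3])

```text
clock: 22.3
position: [655.4, 41.4, 306.6]
ee_rot: [0.034, 0.999, -0.001, 0.002]
contact_force: [0.2, 0.2, 0.6]
gripper_width: 14.4
```

```bash
python3 - <<'E'
from h import *
s=read_state();q=s['ee_rot'];print(s['contact_force'],s['wrist_torque'],s['position'],s['gripper_width'],(2*np.degrees(np.arctan2(q[1],q[0]))-90)%180)
E
```

```text
[0.22010537 0.16285654 0.56903221] [ 0.10948023 -0.0114805   0.10324287] [655.39428271  41.41384032 306.63909649] 14.416221149738876 86.15979667693571
```

Emit:
apply_moves([
  [0, 0, 0],
  [0, 0, 0],
  [0, 0, 0],
], fingers=[1, 1, 1], yaw=[-2, -3, -3])

```text
clock: 22.6
position: [655.4, 41.4, 306.7]
ee_rot: [0.06, 0.998, -0.001, 0.002]
contact_force: [0.7, -0.2, 1.3]
gripper_width: 14.4
```

```bash
python3 - <<'E'
from h import *
s=read_state();q=s['ee_rot'];print(s['contact_force'],s['wrist_torque'],s['position'],s['gripper_width'],(2*np.degrees(np.arctan2(q[1],q[0]))-90)%180)
w=wsnap('w11');img=w['color'];g=cv2.cvtColor(img,cv2.COLOR_BGR2GRAY)
# sample lid ring around axis at radii where the spigot lies (z~30 above origin)
for r in (22,30,38,45):
    row=[]
    for t in range(0,360,10):
        p=proj(w,[655.4+r*np.cos(np.radians(t)),41.4+r*np.sin(np.radians(t)),118]).round().astype(int)
        row.append(int(g[p[1],p[0]]) if 0<=p[0]<512 and 0<=p[1]<384 else -1)
    print(r,row)
E
```

```text
[ 0.68248571 -0.17702644  1.26331287] [0.10065767 0.04776007 0.08985719] [655.41093372  41.39047039 306.65107842] 14.354735262634993 83.17580360920601
pos [655.4  41.4 306.7] psi 83.17580360920601 j [  17.7   29.4   -2.3    0.2  -58.1 -114.7] F [ 0.7 -0.2  1.3] w 14.4
22 [28, 29, 31, 96, 98, 56, 42, 95, 130, 128, 131, 128, 129, 131, 131, 128, 43, 45, 47, 48, 133, 133, 131, 131, 132, 133, 133, 153, 53, 48, 100, 100, 41, 34, 30, 30]
30 [26, 27, 93, 37, 40, 42, 128, 131, 130, 129, 129, 130, 131, 133, 132, 133, 131, 133, 134, 135, 134, 146, 134, 134, 133, 133, 133, 200, 199, 122, 49, 65, 51, 39, 28, 28]
38 [26, 32, 35, 39, 42, 199, 128, 132, 131, 131, 128, 133, 131, 132, 128, 133, 133, 135, 137, 144, 208, 207, 204, 137, 133, 134, 134, 204, 199, 201, 185, 47, 43, 36, 28, 25]
45 [23, 30, 34, 36, 45, 196, 200, 129, 132, 129, 131, 129, 132, 129, 132, 132, 134, 133, 136, 212, 207, 210, 205, 195, 136, 134, 133, 203, 199, 200, 200, 50, 41, 36, 28, 24]
```

```bash
python3 - <<'E'
from h import *
b=snap('scene','scene11');b0=dict(np.load('pics/scene9.npz'))
for r,z in ((35,117),(40,117),(44,117)):
  for im in (b0,b):
    g=cv2.cvtColor(im['color'],cv2.COLOR_BGR2GRAY).astype(np.float32); row=[]
    for t in range(-32,34,3):
        p=proj(im,[655+r*np.cos(np.radians(t)),41+r*np.sin(np.radians(t)),z]); row.append(int(cv2.getRectSubPix(g,(1,1),(float(p[0]),float(p[1])))[0,0]))
    print(r,row)
E
```

```text
35 [228, 228, 227, 227, 221, 203, 170, 135, 129, 140, 156, 173, 185, 190, 193, 197, 205, 218, 226, 226, 226, 226]
35 [224, 213, 174, 134, 132, 141, 159, 174, 182, 187, 196, 210, 220, 225, 227, 227, 227, 227, 227, 227, 221, 208]
40 [227, 226, 226, 226, 226, 225, 213, 177, 138, 128, 150, 173, 186, 190, 189, 199, 219, 225, 227, 226, 226, 226]
40 [225, 216, 206, 165, 130, 132, 153, 173, 182, 189, 201, 216, 223, 226, 225, 225, 225, 225, 225, 225, 226, 226]
44 [226, 227, 227, 228, 228, 224, 211, 182, 137, 131, 142, 168, 184, 190, 197, 205, 221, 228, 227, 227, 227, 227]
44 [227, 226, 212, 179, 137, 129, 149, 169, 182, 191, 203, 218, 227, 227, 227, 227, 226, 226, 225, 224, 224, 225]
```

Emit:
apply_moves([
  [0, 0, 0],
  [0, 0, 0],
  [0, 0, 0],
  [0, 0, 0],
  [0, 0, 0],
  [0, 0, 0.1],
  [0, 0, 0.3],
  [0, 0, 0.4],
], fingers=[1, 1, 1, 1, 1, 1, 1, 1], yaw=[0, 0, 0, 0, 0, 0, 0, 0])

```text
clock: 23.5
position: [654.9, 41.3, 309.3]
ee_rot: [0.06, 0.998, -0.002, -0.0]
contact_force: [0.4, -0.2, -4.8]
gripper_width: 14.2
```

Emit:
apply_moves([
  [0, 0, 1],
  [0, 0, 3],
  [0, 0, 5],
  [0, 0, 7],
  [0, 0, 8.5],
  [-0.3, -1, 9],
  [-0.8, -3, 9],
  [-1.5, -6, 9],
  [-2.3, -9, 9],
  [-3, -12, 9],
], fingers=[1, 1, 1, 1, 1, 1, 1, 1, 1, 1], yaw=[0, 0, 0, 0, 0, 0, 0, 0, 0, 0])

```text
clock: 24.5
position: [623.4, -81.1, 397.8]
ee_rot: [0.06, 0.998, -0.002, -0.002]
contact_force: [2.0, -0.0, -5.2]
gripper_width: 14.1
```

Emit:
apply_moves([
  [-0.8, -3, 0],
  [-1.5, -6, 0],
  [-2.3, -9, 0],
  [-3, -12, 0],
  [-3.8, -15, 0],
  [-4.5, -18, 0],
  [-5.3, -21, 0],
  [-6, -24, 0],
  [-6.8, -27, 0],
  [-7.3, -29, 0],
], fingers=[1, 1, 1, 1, 1, 1, 1, 1, 1, 1], yaw=[0, 0, 0, 0, 0, 0, 0, 0, 0, 0])

```text
clock: 25.5
position: [548.0, -374.0, 396.1]
ee_rot: [0.062, 0.998, -0.001, -0.004]
contact_force: [0.4, -0.0, -6.4]
gripper_width: 13.7
```

```bash
python3 - <<'E'
from h import *
w=wsnap('w12')
a=dict(np.load('pics/top0.npz'));g=cv2.cvtColor(a['color'],cv2.COLOR_BGR2GRAY);hsv=cv2.cvtColor(a['color'],cv2.COLOR_BGR2HSV)
m=np.zeros_like(g);m[155:240,318:398]=((g>60)&(hsv[...,1]<50))[155:240,318:398]
m=cv2.morphologyEx(m,cv2.MORPH_OPEN,np.ones((5,5)))
k=max(cv2.findContours(m,0,2)[0],key=cv2.contourArea);r=cv2.minAreaRect(k);print(r,ray(a,r[0],4)[:2],[ray(a,p,4)[:2].round() for p in cv2.boxPoints(r)])
b=dict(np.load('pics/scene0.npz'));
P=[ray(b,(u*.64,v*.64),4)[:2] for u,v in [(266,447),(345,520),(173,528)]];print(P,'centre',(P[1]+P[2])/2)
E
```

```text
pos [ 548.  -374.   396.1] psi 82.9371591781537 j [-20.3  26.2   5.7   0.3 -69.9 -76.8] F [ 0.4 -0.  -6.4] w 13.7
((358.7115173339844, 196.9423065185547), (54.324161529541016, 50.59795379638672), 11.309932708740234) [ 549.1155493  -377.24686757] [array([ 489., -261.]), array([ 662., -315.]), array([ 610., -495.]), array([ 440., -438.])]
[array([ 491.24511551, -268.33117229]), array([ 661.07594693, -317.36919249]), array([ 442.37205342, -436.91140924])] centre [ 551.72400017 -377.14030086]
```

Emit:
apply_moves([
  [0.1, -0.2, -3],
  [0.2, -0.3, -6],
  [0.2, -0.35, -9],
  [0.2, -0.35, -12],
  [0.2, -0.35, -14.5],
  [0.2, -0.35, -16],
  [0.2, -0.35, -16.6],
  [0.2, -0.35, -16.6],
], fingers=[1, 1, 1, 1, 1, 1, 1, 1], yaw=[0, 0, 0, 0, 0, 0, 0, 0])

```text
clock: 26.35
position: [548.9, -380.1, 229.4]
ee_rot: [0.063, 0.998, -0.002, -0.005]
contact_force: [0.8, -0.2, -5.1]
gripper_width: 14.4
```

Emit:
apply_moves([
  [0.1, 0.2, -0.2],
  [0.1, 0.2, -0.4],
  [0.1, 0.2, -0.5],
  [0.1, 0.2, -0.6],
  [0.1, 0.2, -0.6],
  [0.1, 0.2, -0.6],
], fingers=[1, 1, 1, 1, 1, 1], yaw=[0, 0, 0, 0, 0, 0])

```text
clock: 26.95
position: [550.0, -378.1, 224.1]
ee_rot: [0.063, 0.998, -0.002, -0.004]
contact_force: [-1.6, 1.1, -1.3]
gripper_width: 13.9
```

Partly unloaded: touching. Settle slightly further, then release.

Emit:
apply_moves([
  [0, 0, -0.1],
  [0, 0, -0.15],
  [0, 0, -0.15],
], fingers=[1, 1, 1], yaw=[0, 0, 0])

```text
clock: 27.25
position: [549.9, -378.2, 223.9]
ee_rot: [0.062, 0.998, -0.002, -0.004]
contact_force: [-3.4, 1.3, 4.9]
gripper_width: 14.3
```

Emit:
apply_moves([
  [0, 0, 0],
  [0, 0, 0],
  [0, 0, 0],
  [0, 0, 0],
  [0, 0, 2],
  [0, 0, 5],
  [0, 0, 9],
  [0, 0, 13],
  [0, 0, 17],
  [0, 0, 20],
], fingers=[0.6, 0.3, 0, 0, 0, 0, 0, 0, 0, 0], yaw=[0, 0, 0, 0, 0, 0, 0, 0, 0, 0])

```text
clock: 28.25
position: [549.9, -378.3, 427.1]
ee_rot: [0.062, 0.998, -0.003, -0.002]
contact_force: [0.5, -0.1, -0.0]
gripper_width: 85.5
```

Emit:
apply_moves([
  [-2, -2, 0],
  [-5, -5, 0],
  [-9, -8, 0],
  [-13, -11, 0],
  [-17, -14, 0],
  [-20, -16, 0],
  [-20, -16, 0],
  [-20, -16, 0],
], fingers=[0, 0, 0, 0, 0, 0, 0, 0], yaw=[0, 0, 0, 0, 0, 0, 0, 0])

```text
clock: 29.05
position: [349.2, -538.8, 426.9]
ee_rot: [0.063, 0.998, -0.003, -0.002]
contact_force: [0.0, -0.8, 0.6]
gripper_width: 85.4
```

```bash
python3 - <<'E'
from h import *
s=read_state();print(s['clock'],s['position'],s['contact_force'])
a=snap('top','top13');b=snap('scene','scene13')
for n,im,sl in (('top',a,(slice(140,250),slice(300,410))),('scene',b,(slice(240,384),slice(80,250)))):
    g=cv2.cvtColor(im['color'],cv2.COLOR_BGR2GRAY);m=np.zeros_like(g);m[sl]=(g>185)[sl]*1
    k=max(cv2.findContours(m,0,2)[0],key=cv2.contourArea);h=cv2.convexHull(k);e=cv2.fitEllipse(h)
    print(n,cv2.contourArea(h),e,'lid centre',ray(im,e[0],26)[:2])
    d=np.zeros_like(g);d[sl]=(g<45)[sl]*1; F=np.zeros_like(g);cv2.fillConvexPoly(F,h,1);ys,xs=np.nonzero(d&F)
    pts=np.stack([xs,ys],1).astype(np.float32);r=cv2.minAreaRect(pts);P=np.array([ray(im,p,81)[:2] for p in cv2.boxPoints(r)]);print('wing',len(xs),r,P.round(0).tolist(),P.mean(0))
    gf=g.astype(np.float32);c=np.array([550,-378])
    for rr in (38,44):
        print(rr,[int(gf[tuple(proj(im,[c[0]+rr*np.cos(np.radians(t)),c[1]+rr*np.sin(np.radians(t)),35]).round().astype(int)[::-1])]) for t in range(-50,30,4)])
# did other things move?
a0=dict(np.load('pics/top0.npz'));d=cv2.absdiff(a0['color'],a['color']).max(2)>60
for n,c in [('timer',[367,24,15]),('spanner',[360,-300,5]),('rack',[740,-283,30]),('small lid',[463,161,20]),('shelf',[620,330,68]),('jar base',[740,-60,12])]:
    p=proj(a,c).astype(int);print(n,d[p[1]-8:p[1]+8,p[0]-8:p[0]+8].sum())
E
```

```text
29.05 [ 349.20034384 -538.81446805  426.94585754] [ 0.02701276 -0.77154917  0.59182841]
top 1370.5 ((360.2893981933594, 195.7180938720703), (41.032047271728516, 43.303192138671875), 120.88661193847656) lid centre [ 548.58112266 -378.03203815]
wing 79 ((362.5, 193.5), (17.0, 5.0), 90.0) [[574.0, -369.0], [572.0, -385.0], [515.0, -378.0], [517.0, -362.0]] [ 544.51552514 -373.30160778]
38 [239, 239, 253, 253, 162, 36, 9, 125, 135, 75, 207, 207, 162, 91, 248, 248, 244, 238, 238, 238]
44 [238, 240, 241, 243, 243, 244, 251, 255, 255, 184, 196, 196, 146, 82, 243, 244, 240, 239, 239, 239]
scene 3273.0 ((162.2617950439453, 333.87017822265625), (60.2215461730957, 70.00813293457031), 48.66315460205078) lid centre [ 550.46921748 -384.13430663]
wing 127 ((160.73074340820312, 325.65380859375), (25.238859176635742, 9.15255355834961), 33.690067291259766) [[529.0, -392.0], [529.0, -374.0], [587.0, -380.0], [586.0, -398.0]] [ 557.99224526 -386.05895849]
38 [229, 229, 227, 227, 228, 228, 227, 204, 146, 174, 182, 172, 175, 228, 226, 225, 227, 226, 226, 227]
44 [226, 227, 227, 228, 230, 231, 230, 229, 149, 177, 179, 161, 194, 228, 228, 229, 229, 228, 228, 225]
timer 0
spanner 67
rack 0
small lid 0
shelf 0
jar base 0
```

```bash
python3 - <<'E'
from h import *
for f in ('top0','top9','top13','scene0','scene13'):
    a=dict(np.load(f'pics/{f}.npz'));g=cv2.cvtColor(a['color'],cv2.COLOR_BGR2GRAY)
    x,y=proj(a,[360,-300,5]).astype(int);R=30;s=g[y-R:y+R,x-2*R:x+R+10];m=(s>110).astype(np.uint8)
    n,l,st,c=cv2.connectedComponentsWithStats(m);print(f,[(st[k].tolist(),c[k].round(1).tolist()) for k in range(1,n) if st[k,4]>15])
E
```

```text
top0 [([80, 0, 19, 4, 46], [91.4, 1.0]), ([39, 13, 26, 22, 156], [51.4, 23.8]), ([92, 32, 8, 8, 32], [96.9, 36.4]), ([0, 39, 43, 21, 476], [20.4, 52.2]), ([76, 42, 24, 18, 303], [90.3, 51.9])]
top9 [([80, 0, 19, 4, 46], [91.4, 1.0]), ([39, 13, 42, 34, 259], [59.4, 29.7])]
top13 [([81, 0, 18, 4, 40], [91.0, 0.8]), ([81, 2, 19, 27, 256], [93.2, 17.3]), ([39, 13, 13, 13, 76], [46.0, 19.7]), ([58, 28, 42, 32, 1023], [82.2, 45.6]), ([0, 33, 42, 27, 649], [14.4, 49.7])]
scene0 [([56, 15, 37, 21, 265], [74.6, 25.8]), ([89, 50, 11, 10, 58], [95.6, 56.2])]
scene13 [([77, 15, 16, 15, 127], [83.6, 22.7]), ([28, 33, 21, 13, 137], [37.7, 38.2]), ([94, 50, 6, 10, 28], [97.8, 55.8])]
```

Spanner's visible end starts at the same pixels (39,13 / top row 15 in scene); the rest is just occluded by the arm. Handing in.

```bash
python3 -c "
from bench import *
job_done()"
```

```text
the job is handed in; nothing more can be done
```

The vacuum jar is open and the job is handed in at about 29 s of the 72 s allowed. No verdict came back, so the checks below are mine.

**What I did:**
1. I pulled the bar out by its fork, laid it down clear of the shelf, and took it again about 50 mm behind its middle.
2. I fitted the fork over the lever and threw it past the dead point to its stop. The highest reading I took during the throw was 17 N. I then laid the bar flat in front of the base plate.
3. I turned the tap clockwise until it hit its stop, waited about half a second, and lifted the lid. The load was only its weight, so the vacuum was gone.
4. I set the lid down at low speed in the middle of the mat, let go, and moved the arm well clear.

**What the last checks showed:**
- **Clamp:** a picture taken after the throw shows the lever at about 250°, with the hold-down arm clear of the lid. That matches fully open.
- **Lid:** it sits about 2 mm from the mat's centre in the top view and about 7 mm in the scene view. It went down level, as it was gripped.
- **Tap:** the wing lies within about 4° of the spigot, so it is open. The lid itself turned about 12° on the jar once the tap reached its stop. I never saw a clear rise in torque there, so I judged the stop from that rotation.
- **Bystanders:** the timer, rack, small lid, shelf and base plate are unchanged. The arm's final position partly hid the spanner, but the end I could see had not moved.

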